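# Pour the wheel bolts from the spouted tray into the narrow-necked can

## Task

Tip the four wheel bolts out of the spouted steel tray into the narrow-necked can: put the end of the spout inside the can's neck and tilt the tray until the last bolt has slid out, without touching the bolts with the gripper or dropping any on the bench. Then set the empty tray back down flat on the rubber mat. Leave the can standing where it is, and leave the other things on the bench alone.

Things in the scene. Friction and masses are not known exactly. Their poses are not given: they have to be found in the camera images.
- tray: Open pouring tray (chute) of folded 3 mm sheet steel, 200 mm long, about 340 g, holding the bolts. Origin: underside of its floor at mid-length; +x towards the spout, +z up. Rear wall at x = -100 mm; straight bay 68 mm wide outside, walls 48 mm high, to x = +32; taper to +70; then the spout to +100. Starts on the mat, spout towards the robot give or take 35 degrees.
- tray_grip (a point): On the centre line of the tray's black handle bar, 40 mm behind the tray's origin, 88 mm above its underside; axes as the tray's. The bar is 16 mm wide (y), 20 mm high, runs straight along x from -100 to +18 mm of the tray, on a leg at each end. Below it is free, but for a strap across the bay at x = 0 to 20, 48 to 52 mm high. The loaded tray balances about x = -25 mm.
- tray_lip (a point): Lower front edge of the spout at mid-width (x = +100 mm, z = 0 of the tray); axes as the tray's. Spout 30 mm long, 53 mm wide outside, 47 mm inside, walls 30 mm high, end open. Friction varies: bolts start to slide at 20 to 40 degrees nose down, may wedge at the taper until the tray is levelled, rolled a little and tipped again; 45 to 50 degrees serves.
- can: Plain steel can with a narrow neck, 130 mm high, 900 g, loose on the bench, empty. Body 120 mm across up to 88 mm, shoulder drawn in up to 108 mm, then a straight neck 78 mm across outside and 70 mm inside. Walls and bottom 4 mm. Origin: centre of its underside, +z up.
- can_mouth (a point): Centre of the open mouth of the can, at the level of its rim (130 mm above the can's underside).
- mat: Black rubber mat fixed to the bench, 260 mm (its x) by 170 mm (its y), 3 mm thick. Origin: centre of its underside. The tray's place.
- bolt0: Wheel bolt, 62 mm long, 80 g, one of four alike: hex head (17 mm), collar 22 mm across, shank 12 mm. Origin: on its axis, midway along its length; +x towards the threaded tip.
- bolt1: Wheel bolt like bolt0.
- bolt2: Wheel bolt like bolt0.
- bolt3: Wheel bolt like bolt0.
- spray: Bystander: pale spray can with a rounded top, 58 mm across, 190 mm high, standing. Origin: centre of its underside.
- jar: Bystander: shut white jar with steel lid, 72 mm across, 100 mm high, standing. Origin: centre of its underside.
- dish: Bystander: wide, low steel parts dish, 124 mm across, 30 mm high, empty, beside the can. Origin: centre of its underside.
- socket: Bystander: dark impact socket standing beside the can, 38 mm across, 75 mm high. Origin: centre of its underside.
- hammer: Bystander: hammer lying flat. Origin: under its middle; x along it.
- wrench: Bystander: spanner lying flat, 200 mm long. Origin: under its middle; x along it.
There are look-alikes about, which are no part of the job. What is shaped like the bolt0 but pink or red is not meant.

How it is judged:
By the outcome, as a careful person would: the job done as asked, in the order asked, and still so for the second after the job is handed in, with the robot touching nothing.
It also fails if it takes over 64 s, if anything falls off the work surface, if the arm or the gripper's body presses on something with over 40 N, if the wrist force passes 120 N, or if a joint passes its speed limit or range.

## Robot

A 6-joint arm with a two-finger parallel gripper is mounted at the origin on the work surface. World frame = base frame: x ahead of the robot, y to its left, z up, the work surface at z = 0. Lengths are in mm, angles in degrees, forces in N, time in s.
With the tool pointing down it reaches from about 350 to 850 mm from the base axis. Payload 8.1 kg.
Tool frame: the origin (TCP) lies at the very end of the fingers, on their centre line; the grasp point (between the pads) lies 19 mm behind it; z points along the fingers, y is the line along which they close (so a half turn about z gives the same grasp; the last joint's range is limited). The gripper opens to 85 mm and grips with 20 to 120 N. Pads are 22 mm wide; open, the fingers measure 114 mm over their backs; the gripper's body (76 mm by 85 mm) begins 54 mm behind the grasp point. The pads swing forward as they close: fully open they stand 13 mm farther back than shut.
Start: joints at [-72.96, 7.471, 85.268, -0, 87.261, -4.893], TCP at [224.132, -556.57, 231.292] pointing down, gripper open.
Joint ranges: [-169.43, 169.43], [-51.17, 129.36], [1.28, 143.12], [-76.62, 256.62], [0, 156.53], [-152.29, 152.29]. Speed limits (degrees/s): [136.94, 136.94, 159.86, 180, 180, 180].

## Interface

Orientations are given as [roll, pitch, yaw] about the fixed x, y, z axes, in that order (R = Rz(yaw) Ry(pitch) Rx(roll)).
In Python, from bench import * gives the robot as it stands.
- The arm moves only by the tool play_rows, never from a script. Its argument "increments" is a list of rows, each a list of 3 entries, a list of its own where there are three numbers: the gripper's target within -1 to 1 (fully open at 1, half-way at 0, shut at -1), then the shift along the tool's x, y, z in mm, then the turn about the tool's z in rad. A call has 1 to 12 rows; each row shifts and turns the commanded pose from where the row before left it, along the tool's axes as they then stand; what a row does not reach is not made up. A row lasts 1/12 s, in which the tool goes at most 41.7 mm and 7.16 degrees, less where a joint would pass 70% of its speed; a pose out of reach is approached as far as the arm can. A call is refused whole if a number of a shift passes 41.7 or a number of a turn 0.125, either way. A call with a gripper value outside its range is refused whole. The fingers move at their own pace and stop on an object; "force" is the grip in N (left out, the last holds). Time passes only in rows, so rows that do not move let the fingers close. It gives the time, the measured TCP pose, the force, the opening and the grip force at its end, in the units of the state.
- sense(): the state, without advancing time (a new reading comes with each control period).
- snapshot(name): name is "side" or "top" or "wrist"; returns a dict with "color" (420x560x3 uint8, red, green, blue), "intrinsics" (3x3 intrinsics, pixels), "world_from_camera" (4x4, takes a point from camera to world coordinates). Camera axes: x right, y down, z forward; pixel columns grow to the right and rows downward; lengths in mm; the calibration is good to about 2 mm. A picture is of the moment at which its call begins. There is no depth.
- hand_in(): hands the job in; it is judged then, once.
Trained networks look in a picture, given as the dict that the camera call returned (one of the last four; its "shot" number tells which), for a name from the list of things; names that differ only in an ending like _2 or _b are one class to them, and where a whole thing is asked for, a point or a joint stands for the part that bears it (a point fixed in the world has none). Each returns a list of dicts, best first, with "p" (0 to 1); they miss things now and then, are a little off and sometimes report something else, mostly with a low value. They report only what shows in the picture. A call takes as long as a camera call. They do not tell look-alikes from the thing itself.
- find_in(query, picture): "xyz" ([x, y, z] in mm, in the coordinates of the camera as it stood for that picture, good to about 4 mm: the middle of the surface that is visible of it).
- regions_of(query, picture): "mask" (420x560 bool, what is visible of it).
- pinpoint(query, picture): "xyz" ([x, y, z] in mm, in the coordinates of the camera as it stood for that picture, good to about 4 mm: a listed point, or the origin of a listed thing).
The state is a dict: "time": time; "joint_pos": joint angles; "qd": joint speeds; "joint_efforts": joint torques, N m; "tool_pos": TCP position; "tcp_rot": TCP orientation; "ft_force": force on the tool from outside, world axes, zero at the start; "wrist_torque": the same for the moment, N m; "finger_gap": finger opening in mm; "grip_force": force on a finger pad.
Only numpy, scipy, OpenCV 4.12 (cv2) and the standard library are available. Lean on these libraries where they do the work, as an engineer would, in place of code of your own. Each camera call takes 0.05 s, during which the arm holds its last target. There are 200 camera calls.

## Working session

There is one attempt and no reset: what is moved stays moved. The work goes in short steps, Python scripts to look and compute and a tool call to move; the robot and the scene stay as the last step left them, time stands still between calls to the robot, and variables do not carry over. Pictures are saved under pics/ and viewed, at most 10 in all, crops included, and the job is handed in when it is done.

Besides the shell and the picture viewer there is one more tool, called after "Request:" by a JSON object that holds its "method" and its "body". play_rows: Moves the arm, as the interface text tells. Its arguments: {"type":"object","properties":{"increments":{"type":"array","items":{"type":"array"}},"force":{"type":"number"}},"required":["increments"]}

```bash
ls; mkdir -p pics
cat > h.py <<'E'
from bench import *
import numpy as np, cv2
from scipy.spatial.transform import Rotation as R
def w(s,p):
    M=np.array(s["world_from_camera"]); return (M[:3,:3]@np.array(p)+M[:3,3])
def save(s,n): cv2.imwrite(f"pics/{n}.png",s["color"][:,:,::-1])
def px(s,p):
    M=np.linalg.inv(np.array(s["world_from_camera"])); q=np.array(s["intrinsics"])@(M[:3,:3]@np.array(p)+M[:3,3]); return q[:2]/q[2]
def plane(s,uv,z):
    M=np.array(s["world_from_camera"]); d=M[:3,:3]@np.linalg.inv(np.array(s["intrinsics"]))@np.array([*uv,1.]); return M[:3,3]+d*(z-M[2,3])/d[2]
E
python3 - <<'E'
from h import *
t=snapshot("top"); s=snapshot("side")
cv2.imwrite("pics/a.png",cv2.resize(np.hstack([t["color"],s["color"]])[:,:,::-1],(800,300),interpolation=cv2.INTER_AREA))
save(t,"top")
for c,n in((t,"T"),(s,"S")):
  for q in["tray","tray_grip","tray_lip","can","can_mouth","mat","bolt0","spray","jar","dish","socket","hammer"]:
    print(n,q,[(w(c,r["xyz"]).round().tolist(),px(c,w(c,r["xyz"])).round().tolist(),round(r["p"],2)) for r in pinpoint(q,c)][:6])
print(sense()); print(np.array(t["world_from_camera"]).round(2),np.array(s["world_from_camera"]).round(2))
E
```

```text
pics
T tray [([569.0, -181.0, 6.0], [335.0, 214.0], 0.59), ([762.0, 34.0, 3.0], [242.0, 130.0], 0.21)]
T tray_grip [([611.0, -190.0, 90.0], [344.0, 192.0], 0.93), ([573.0, 231.0, 6.0], [155.0, 211.0], 0.33)]
T tray_lip [([471.0, -169.0, 3.0], [330.0, 257.0], 0.63)]
T can [([577.0, 232.0, 3.0], [155.0, 210.0], 0.73)]
T can_mouth [([573.0, 227.0, 129.0], [142.0, 208.0], 0.56)]
T mat [([558.0, -195.0, 0.0], [341.0, 219.0], 0.94)]
T bolt0 [([569.0, -164.0, 12.0], [328.0, 213.0], 0.66), ([567.0, -197.0, 15.0], [343.0, 214.0], 0.58), ([356.0, -170.0, 9.0], [331.0, 308.0], 0.58), ([637.0, -176.0, 13.0], [333.0, 184.0], 0.53), ([632.0, -207.0, 13.0], [347.0, 186.0], 0.38)]
T spray [([715.0, 13.0, -1.0], [251.0, 151.0], 0.65), ([578.0, 229.0, 8.0], [156.0, 209.0], 0.56)]
T jar [([619.0, -16.0, 2.0], [263.0, 192.0], 0.73)]
T dish [([716.0, 187.0, -6.0], [176.0, 150.0], 0.94)]
T socket [([526.0, 122.0, 2.0], [203.0, 232.0], 0.67), ([573.0, 230.0, 131.0], [141.0, 208.0], 0.33)]
T hammer [([530.0, 121.0, 3.0], [203.0, 230.0], 0.22), ([568.0, -164.0, 11.0], [328.0, 214.0], 0.21)]
S tray [([569.0, 
[... 1479 characters left out ...]
556.5738722 ,  231.31370781]), 'tcp_rot': array([-1.79999391e+02,  2.62966324e-03,  2.19332278e+01]), 'ft_force': array([0.32314627, 0.80416229, 0.27977316]), 'wrist_torque': array([-0.02538752,  0.00760308,  0.04570194]), 'grip_force': 0.0, 'finger_gap': 85.17893042994226}
[[ 0.00000e+00 -1.00000e+00  7.00000e-02  5.01650e+02]
 [-1.00000e+00 -0.00000e+00  0.00000e+00 -6.01500e+01]
 [-0.00000e+00 -7.00000e-02 -1.00000e+00  1.18196e+03]
 [ 0.00000e+00  0.00000e+00  0.00000e+00  1.00000e+00]] [[-8.1000e-01 -3.7000e-01  4.5000e-01  1.9156e+02]
 [-5.8000e-01  5.3000e-01 -6.2000e-01  4.9332e+02]
 [-1.0000e-02 -7.6000e-01 -6.5000e-01  6.6702e+02]
 [ 0.0000e+00  0.0000e+00  0.0000e+00  1.0000e+00]]
```

View pics/top.png

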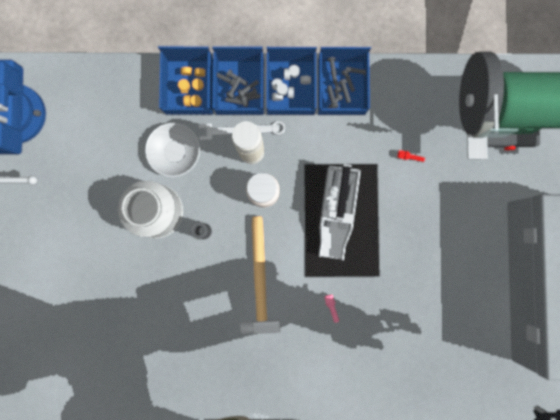

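View pics/a.png

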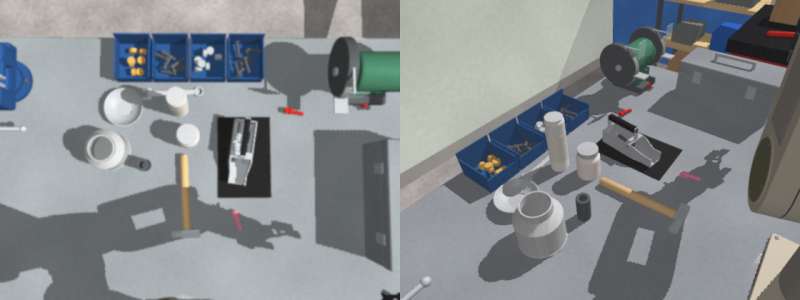

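Top view: the tray is at pixel (340,215), with its spout toward the robot and the bolts inside. The can is at (150,210). The look-alike bolts are pink at (333,308) and red at (410,156). The dish (172,148), jar (263,190) and spray (247,142) could pass for the can by colour. I choose the narrow-necked can at (150,210).

The tool can only yaw, so I need to find out how to tip the tray. I'll move above the tray first.

```bash
cat >> h.py <<'E'
def plan(pos,yaw,n,g,start=None):
    st=sense(); p=np.array(st["tool_pos"],float); r=R.from_euler("xyz",st["tcp_rot"],degrees=True)
    if start: p=np.array(start[0],float); r=R.from_euler("xyz",[180,0,start[1]],degrees=True)
    y0=r.as_euler("xyz",degrees=True)[2]; dy=(yaw-y0+180)%360-180
    tz=-np.radians(dy)/n; d=(np.array(pos)-p)/n; out=[]
    for i in range(n):
        s=r.inv().apply(d); out.append([g,[round(float(v),1) for v in s],round(float(tz),3)]); r=r*R.from_rotvec([0,0,tz])
    print(str(out).replace(" ",""))
E
python3 - <<'E'
from h import *
plan([600,-190,330],-7.7,14,1)
E
```

```text
[[1,[34.7,-14.3,-7.1],0.037],[1,[34.1,-15.5,-7.1],0.037],[1,[33.5,-16.8,-7.1],0.037],[1,[32.9,-18.0,-7.1],0.037],[1,[32.2,-19.2,-7.1],0.037],[1,[31.5,-20.4,-7.1],0.037],[1,[30.7,-21.5,-7.1],0.037],[1,[29.9,-22.7,-7.1],0.037],[1,[29.0,-23.7,-7.1],0.037],[1,[28.1,-24.8,-7.1],0.037],[1,[27.2,-25.8,-7.1],0.037],[1,[26.2,-26.8,-7.1],0.037],[1,[25.2,-27.8,-7.1],0.037],[1,[24.2,-28.7,-7.1],0.037]]
```

Request:
{"method": "play_rows", "body": {"increments": [[1,[34.7,-14.3,-7],0.037],[1,[34,-15.5,-7],0.037],[1,[33.5,-17,-7],0.037],[1,[33,-18,-7],0.037],[1,[32,-19,-7],0.037],[1,[31.5,-20.5,-7],0.037],[1,[30.5,-21.5,-7],0.037],[1,[30,-22.5,-7],0.037],[1,[29,-24,-7],0.037],[1,[28,-25,-7],0.037],[1,[27,-26,-7],0.037],[1,[26,-27,-7],0.037]]}}

```text
time: 2.3
tool_pos: [546.6, -240.3, 315.8]
tcp_rot: [180.0, -0.0, -3.6]
ft_force: [0.5, -1.4, 0.4]
finger_gap: 85.2
grip_force: 0.0
```

Request:
{"method": "play_rows", "body": {"increments": [[1,[25,-28,-7],0.037],[1,[24,-29,-7],0.037],[1,[0,0,0],0],[1,[0,0,0],0]]}}

```text
time: 2.63
tool_pos: [600.2, -187.0, 329.4]
tcp_rot: [-180.0, -0.0, -7.5]
ft_force: [-1.0, -1.3, -1.3]
finger_gap: 85.6
grip_force: 0.0
```

Run:
```python
from h import *
c=snapshot("wrist"); save(c,"wr"); print(sense()["joint_pos"].round(1))
for q in["tray","tray_grip","tray_lip","bolt0"]: print(q,[(w(c,r["xyz"]).round().tolist(),round(r["p"],2)) for r in pinpoint(q,c)])
```

```text
[-22.1  10.9  71.4  -0.   97.7  75.5]
tray [([573.0, -181.0, 3.0], 0.93)]
tray_grip [([609.0, -190.0, 90.0], 0.71)]
tray_lip [([474.0, -168.0, -1.0], 0.68)]
bolt0 [([631.0, -208.0, 16.0], 0.94), ([635.0, -177.0, 17.0], 0.82), ([355.0, -172.0, 7.0], 0.81), ([700.0, -360.0, 14.0], 0.78), ([561.0, -202.0, 16.0], 0.64), ([569.0, -166.0, 18.0], 0.61)]
```

View pics/wr.png

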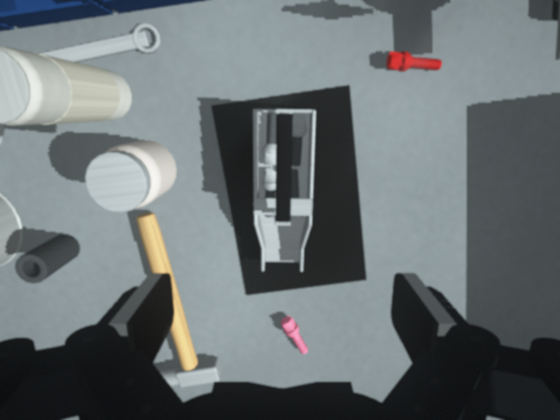

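The crop shows the tray at pixel (285,185) with silver bolts in its rear bay. The pink and red bolts are outside it. Next I'll test in free air what the arm does at the end of its reach, since that may tilt the tool.

Request:
{"method": "play_rows", "body": {"increments": [[1,[39,10,0],0],[1,[39,10,0],0],[1,[39,10,0],0],[1,[39,10,0],0],[1,[39,10,0],0],[1,[39,10,0],0],[1,[39,10,0],0],[1,[39,10,0],0],[1,[39,10,0],0],[1,[39,10,0],0]]}}

```text
time: 3.72
tool_pos: [836.1, -292.3, 293.6]
tcp_rot: [179.3, -3.9, -7.8]
ft_force: [-0.2, 0.2, 1.6]
finger_gap: 85.1
grip_force: 0.0
```

Run:
```python
from h import *
print(sense())
```

```text
{'time': 3.7167, 'joint_pos': array([-22.70495675,  63.55546455,   1.7638105 ,   0.31096805,
       110.7420681 ,  75.27182689]), 'qd': array([ -1.42950527,   4.29113316,  -3.93387669,   1.20040793,
       -26.63966399,  -1.03361075]), 'joint_efforts': array([ 3.50991301e-01, -9.49597263e+01, -4.73987997e+01,  3.02976157e-03,
        8.00018404e-01,  4.03008086e-02]), 'tool_pos': array([ 836.06628916, -292.31089631,  293.64366444]), 'tcp_rot': array([179.27096427,  -3.88131097,  -7.8319481 ]), 'ft_force': array([-0.23037452,  0.21879226,  1.58449372]), 'wrist_torque': array([-0.00607564,  0.06046079, -0.01334815]), 'grip_force': 0.0, 'finger_gap': 85.08682017906546}
```

The tool does tilt when pushed past its reach: 4° outward so far. That opens a way to pour. If the tool is tilted by α, with its tip leaning toward the spout, and grips the level tray, half a turn about the tool's z gives 2α nose-down.

So first I'll turn the tray on the mat so its spout points outward. Next I'll tilt the tool about 25° at the reach limit, regrasp, and turn over the can.

Run:
```python
from h import *
print(sense()["tcp_rot"])
plan([597,-187.3,160],-7.7,7,1)
```

```text
[179.27096427  -3.88131097  -7.8319481 ]
[[1,[-37.1,-10.4,16.5],-0.0],[1,[-37.1,-10.4,16.5],-0.0],[1,[-37.1,-10.4,16.5],-0.0],[1,[-37.1,-10.5,16.5],-0.0],[1,[-37.1,-10.5,16.5],-0.0],[1,[-37.1,-10.5,16.5],-0.0],[1,[-37.1,-10.5,16.5],-0.0]]
```

Request:
{"method": "play_rows", "body": {"increments": [[1,[-37,-10.5,16.5],0],[1,[-37,-10.5,16.5],0],[1,[-37,-10.5,16.5],0],[1,[-37,-10.5,16.5],0],[1,[-37,-10.5,16.5],0],[1,[-37,-10.5,16.5],0],[1,[-37,-10.5,16.5],0],[1,[0,0,0],0],[1,[0,0,0],0]]}}

```text
time: 4.47
tool_pos: [691.6, -227.5, 215.8]
tcp_rot: [179.3, -3.8, -7.8]
ft_force: [0.7, -0.7, 1.1]
finger_gap: 85.7
grip_force: 0.0
```

Run:
```python
from h import *
print(sense()["tcp_rot"])
plan([595.5,-187,74],-7.7,5,0.3)
```

```text
[179.28275094  -3.83182459  -7.79988484]
[[0.3,[-22.0,-5.8,26.9],-0.0],[0.3,[-22.0,-5.8,26.9],-0.0],[0.3,[-22.0,-5.8,26.9],-0.0],[0.3,[-22.0,-5.8,26.9],-0.0],[0.3,[-22.0,-5.8,26.9],-0.0]]
```

Request:
{"method": "play_rows", "body": {"increments": [[1,[-32,-8.5,17],0],[1,[-32,-8.5,17],0],[1,[-32,-8.5,17],0],[0.3,[0,0,20],0],[0.3,[0,0,20],0],[0.3,[0,0,0],0],[0.3,[0,0,0],0]]}}

```text
time: 5.05
tool_pos: [615.2, -194.7, 125.7]
tcp_rot: [179.1, -4.7, -7.8]
ft_force: [-0.0, 0.4, 1.1]
finger_gap: 55.5
grip_force: 0.0
```

Run:
```python
from h import *
print(sense()["tcp_rot"])
c=snapshot("wrist")
for q in["tray_grip","tray"]: print(q,[(w(c,r["xyz"]).round().tolist(),round(r["p"],2)) for r in pinpoint(q,c)])
plan([595.5,-187,73],-7.7,3,0.3)
```

```text
[179.06152627  -4.68384903  -7.76645744]
tray_grip [([609.0, -188.0, 91.0], 0.97)]
tray [([574.0, -186.0, 7.0], 0.81), ([626.0, -214.0, 16.0], 0.47)]
[[0.3,[-8.7,-1.9,17.5],-0.0],[0.3,[-8.7,-1.9,17.5],-0.0],[0.3,[-8.7,-1.9,17.5],-0.0]]
```

Request:
{"method": "play_rows", "body": {"increments": [[0.3,[-9,-2,17.5],0],[0.3,[-9,-2,17.5],0],[0.3,[-8,-2,17.5],0],[-1,[0,0,0],0],[-1,[0,0,0],0],[-1,[0,0,0],0],[-1,[0,0,0],0],[-1,[0,0,0],0],[-1,[0,0,0],0]], "force": 100}}

```text
time: 5.95
tool_pos: [595.3, -186.4, 72.6]
tcp_rot: [179.0, -4.9, -7.7]
ft_force: [0.1, -1.0, 6.6]
finger_gap: 14.6
grip_force: 98.7
```

Request:
{"method": "play_rows", "body": {"increments": [[-1,[0,0,-20],0],[-1,[0,0,-25],0],[-1,[0,0,0],-0.122],[-1,[0,0,0],-0.122],[-1,[0,0,0],-0.122],[-1,[0,0,0],-0.122],[-1,[0,0,0],-0.122],[-1,[0,0,0],-0.122],[-1,[0,0,0],-0.122],[-1,[0,0,0],-0.122],[-1,[0,0,0],-0.122],[-1,[0,0,0],-0.122]]}}

```text
time: 6.95
tool_pos: [589.0, -183.7, 113.7]
tcp_rot: [175.5, -0.7, 62.5]
ft_force: [0.5, 0.2, -7.4]
finger_gap: 14.3
grip_force: 98.6
```

Request:
{"method": "play_rows", "body": {"increments": [[-1,[0,0,0],-0.122],[-1,[0,0,0],-0.122],[-1,[0,0,0],-0.122],[-1,[0,0,0],-0.122],[-1,[0,0,0],-0.122],[-1,[0,0,0],-0.122],[-1,[0,0,0],-0.122],[-1,[0,0,0],-0.122],[-1,[0,0,0],-0.122],[-1,[0,0,0],-0.122],[-1,[0,0,0],-0.122],[-1,[0,0,0],-0.122]]}}

```text
time: 7.95
tool_pos: [588.9, -183.7, 113.7]
tcp_rot: [178.8, 4.4, 146.3]
ft_force: [0.4, 0.4, -6.0]
finger_gap: 14.4
grip_force: 98.6
```

Run:
```python
from h import *
print(sense()["tcp_rot"],sense()["joint_pos"].round(1))
c=snapshot("side"); t=snapshot("top"); save(c,"b")
for c in (c,t):
  for q in["tray_grip","tray","tray_lip"]: print(q,[(w(c,r["xyz"]).round().tolist(),round(r["p"],2)) for r in pinpoint(q,c)])
p=sense()["tool_pos"]; plan([533,-187,p[2]],160,3,-1)
cv2.imwrite("pics/b.png",cv2.resize(np.hstack([x["color"][100:320,180:460] for x in (snapshot("side"),t)])[:,:,::-1],(800,314)))
```

```text
[178.82915759   4.39565173 146.33800935] [-22.2  10.5  94.6   0.3  70.4 -78.7]
tray_grip [([434.0, -7.0, -2.0], 0.74), ([572.0, -172.0, 130.0], 0.73), ([715.0, 18.0, 1.0], 0.42)]
tray [([616.0, -198.0, 49.0], 0.95), ([620.0, -19.0, -1.0], 0.72)]
tray_lip [([702.0, -257.0, 65.0], 0.64)]
tray_grip []
tray []
tray_lip [([698.0, -254.0, 64.0], 0.58)]
[[-1,[15.0,-11.4,-1.4],-0.082],[-1,[15.9,-10.1,-1.4],-0.082],[-1,[16.6,-8.8,-1.4],-0.082]]
```

View pics/b.png

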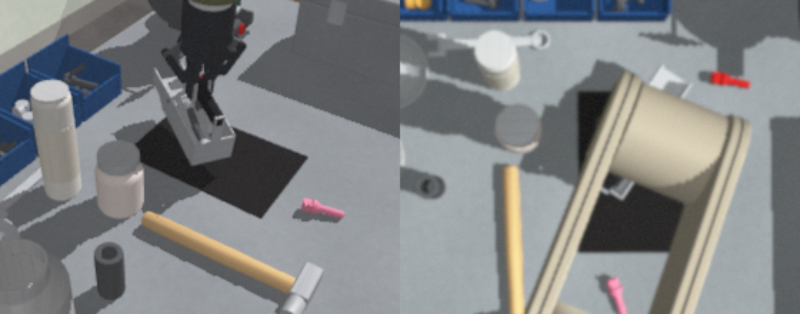

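Request:
{"method": "play_rows", "body": {"increments": [[-1,[16,-10.5,3],-0.068],[-1,[16.5,-9.5,3],-0.068],[-1,[17,-8.5,3],-0.068],[-1,[0,0,12],0],[-1,[0,0,9],0],[-1,[0,0,0],0]]}}

```text
time: 8.9
tool_pos: [536.7, -185.8, 81.1]
tcp_rot: [179.7, 4.9, 157.6]
ft_force: [0.8, -1.5, -1.8]
finger_gap: 14.3
grip_force: 99.8
```

Request:
{"method": "play_rows", "body": {"increments": [[-1,[0,0,2],0],[-1,[0,0,3],0],[-1,[0,0,3],0],[-1,[0,0,3],0],[-1,[0,0,0],0]], "force": 20}}

```text
time: 9.32
tool_pos: [542.9, -188.1, 75.9]
tcp_rot: [179.7, 5.6, 157.6]
ft_force: [8.3, -4.5, 15.8]
finger_gap: 14.5
grip_force: 103.5
```

Request:
{"method": "play_rows", "body": {"increments": [[-1,[0,0,1],0],[-1,[0,0,1],0],[-1,[0,0,0],0],[-1,[0,0,0],0]], "force": 20}}

```text
time: 9.65
tool_pos: [543.8, -188.4, 74.8]
tcp_rot: [179.7, 5.7, 157.7]
ft_force: [10.4, -4.7, 17.0]
finger_gap: 14.5
grip_force: 103.9
```

Request:
{"method": "play_rows", "body": {"increments": [[0.3,[0,0,0],0],[0.3,[0,0,0],0],[0.3,[0,0,0],0],[0.3,[0,0,0],0],[0.3,[0,0,-15],0],[0.3,[0,0,-30],0],[0.3,[0,0,-35],0],[1,[0,0,-40],0]]}}

```text
time: 10.32
tool_pos: [524.8, -181.0, 185.5]
tcp_rot: [179.7, 4.4, 157.7]
ft_force: [0.9, -0.5, -0.1]
finger_gap: 66.1
grip_force: 0.0
```

Run:
```python
from h import *
print(sense()["tcp_rot"],sense()["joint_pos"].round(1))
for n in("side","wrist"):
  c=snapshot(n)
  for q in["tray_grip","tray","tray_lip","bolt0","mat"]: print(q,[(w(c,r["xyz"]).round().tolist(),round(r["p"],2)) for r in pinpoint(q,c)])
save(c,"c")
```

```text
[179.71116565   4.35550699 157.69696527] [-24.6  -2.3 100.2   0.5  77.7 -92.4]
tray_grip [([529.0, -181.0, 91.0], 0.92), ([616.0, -16.0, 0.0], 0.59)]
tray [([565.0, -193.0, -1.0], 0.93)]
tray_lip [([661.0, -237.0, 5.0], 0.97)]
bolt0 [([563.0, -196.0, 19.0], 0.66), ([355.0, -174.0, 10.0], 0.5), ([558.0, -213.0, 11.0], 0.46), ([505.0, -179.0, 17.0], 0.42), ([703.0, -359.0, 7.0], 0.42)]
mat [([558.0, -197.0, -1.0], 0.55)]
tray_grip [([532.0, -183.0, 90.0], 0.56)]
tray [([571.0, -196.0, 4.0], 0.64)]
tray_lip [([662.0, -233.0, -2.0], 0.63)]
bolt0 [([508.0, -158.0, 15.0], 0.94), ([699.0, -356.0, 16.0], 0.91), ([500.0, -182.0, 19.0], 0.73), ([555.0, -217.0, 17.0], 0.71)]
mat []
```

View pics/c.png

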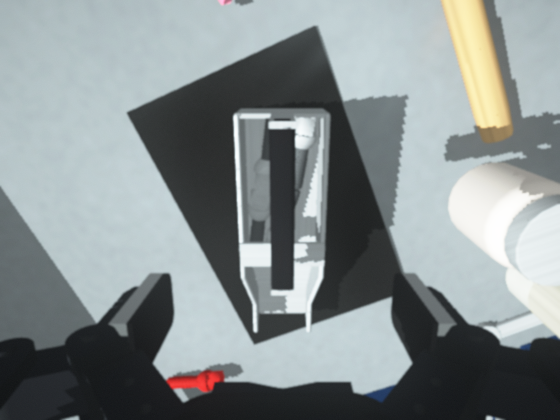

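Request:
{"method": "play_rows", "body": {"increments": [[1,[-36,0,-15],0],[1,[-36,0,-15],0],[1,[-36,0,-15],0],[1,[-36,0,-15],0],[1,[-36,0,-15],0],[1,[-36,0,-15],0],[1,[-36,0,-15],0],[1,[-38,0,0],0],[1,[-38,0,0],0],[1,[-38,0,0],0]]}}

```text
time: 11.75
tool_pos: [811.8, -299.7, 317.0]
tcp_rot: [179.7, 4.7, 157.7]
ft_force: [1.0, -0.2, 0.3]
finger_gap: 85.6
grip_force: 0.0
```

Request:
{"method": "play_rows", "body": {"increments": [[1,[-38,0,5],0],[1,[-38,0,5],0],[1,[-38,0,5],0],[1,[-38,0,5],0]]}}

```text
time: 12.08
tool_pos: [865.8, -324.4, 274.5]
tcp_rot: [179.5, 8.7, 157.7]
ft_force: [1.0, 0.2, 0.1]
finger_gap: 85.4
grip_force: 0.0
```

Tilt is growing about 1–2° per row. I'll keep pushing.

Request:
{"method": "play_rows", "body": {"increments": [[1,[-38,0,-5],0],[1,[-38,0,-5],0],[1,[-38,0,-5],0],[1,[-38,0,-5],0],[1,[-38,0,-5],0],[1,[-38,0,-5],0]]}}

```text
time: 12.58
tool_pos: [917.0, -350.4, 303.9]
tcp_rot: [179.3, 18.8, 157.6]
ft_force: [-0.3, -0.1, 1.0]
finger_gap: 85.5
grip_force: 0.0
```

Request:
{"method": "play_rows", "body": {"increments": [[1,[-38,0,-5],0],[1,[-38,0,-5],0],[1,[-38,0,-5],0]]}}

```text
time: 12.83
tool_pos: [938.1, -361.2, 328.4]
tcp_rot: [179.2, 23.6, 157.5]
ft_force: [0.0, 0.1, -0.3]
finger_gap: 85.3
grip_force: 0.0
```

Request:
{"method": "play_rows", "body": {"increments": [[1,[20,0,0],0],[1,[20,0,0],0],[1,[20,0,0],0]]}}

```text
time: 13.08
tool_pos: [903.4, -347.1, 312.1]
tcp_rot: [179.2, 23.7, 157.5]
ft_force: [0.2, -0.6, 0.3]
finger_gap: 85.7
grip_force: 0.0
```

Run:
```python
from h import *
r=R.from_euler("xyz",sense()["tcp_rot"],degrees=True); z=r.as_matrix()[:,2]; print(z.round(3))
T=np.array([540,-185.5,91])+19*z; P=T-110*z; print(T.round(1),P.round(1))
plan(P,157.7,12,1)
```

```text
[ 0.377 -0.14  -0.916]
[ 547.2 -188.2   73.6] [ 505.7 -172.7  174.3]
[[1,[37.7,0.8,-4.0],-0.0],[1,[37.7,0.8,-4.0],-0.0],[1,[37.7,0.8,-4.0],-0.0],[1,[37.7,0.8,-4.0],-0.0],[1,[37.7,0.8,-4.0],-0.0],[1,[37.7,0.9,-4.0],-0.0],[1,[37.7,0.9,-4.0],-0.0],[1,[37.7,0.9,-4.0],-0.0],[1,[37.7,0.9,-4.0],-0.0],[1,[37.7,0.9,-4.0],-0.0],[1,[37.7,0.9,-4.0],-0.0],[1,[37.7,0.9,-4.0],-0.0]]
```

Request:
{"method": "play_rows", "body": {"increments": [[1,[36,1,-4],0],[1,[37,1,-4],0],[1,[38,1,-4],0],[1,[38,1,-4],0],[1,[38,1,-4],0],[1,[38,1,-4],0],[1,[38,1,-4],0],[1,[38,1,-4],0],[1,[38,1,-4],0],[1,[38,1,-4],0],[1,[38,1,-4],0],[1,[38,1,-4],0]]}}

```text
time: 14.08
tool_pos: [523.1, -177.9, 182.3]
tcp_rot: [179.2, 23.7, 157.5]
ft_force: [0.3, 0.1, 1.3]
finger_gap: 85.3
grip_force: 0.0
```

Run:
```python
from h import *
print(sense()["tcp_rot"],sense()["joint_pos"].round(1))
r=R.from_euler("xyz",sense()["tcp_rot"],degrees=True); z=r.as_matrix()[:,2]
T=np.array([540,-185.5,91])+19*z; print(T.round(1),z.round(3))
plan(T-60*z,158,3,1)
c=snapshot("wrist")
for q in["tray_grip","tray","tray_lip"]: print(q,[(w(c,r["xyz"]).round().tolist(),round(r["p"],2)) for r in pinpoint(q,c)])
```

```text
[179.17283963  23.68845616 157.52105502] [-25.4 -21.4 120.2   2.4  57.6 -94. ]
[ 547.2 -188.2   73.6] [ 0.377 -0.14  -0.916]
[[1,[6.6,-0.6,16.7],-0.003],[1,[6.6,-0.6,16.7],-0.003],[1,[6.6,-0.6,16.7],-0.003]]
tray_grip [([530.0, -184.0, 90.0], 0.78)]
tray [([570.0, -197.0, 4.0], 0.96)]
tray_lip [([660.0, -232.0, 1.0], 0.58), ([571.0, -198.0, 7.0], 0.39)]
```

Request:
{"method": "play_rows", "body": {"increments": [[1,[6.5,-0.5,16.5],0],[1,[6.5,-0.5,16.5],0],[1,[6.5,-0.5,16.5],0],[0.3,[0,0,15],0],[0.3,[0,0,15],0],[0.3,[0,0,0],0],[0.3,[0,0,0],0]]}}

```text
time: 14.87
tool_pos: [537.9, -184.5, 102.2]
tcp_rot: [179.2, 23.6, 157.5]
ft_force: [0.1, 0.1, 0.4]
finger_gap: 55.2
grip_force: 0.0
```

Run:
```python
from h import *
plan([547.2,-188.2,73.6],158,2,0.3)
```

```text
[[0.3,[1.1,-0.2,15.1],-0.004],[0.3,[1.1,-0.1,15.1],-0.004]]
```

Request:
{"method": "play_rows", "body": {"increments": [[0.3,[1,0,15],0],[0.3,[1,0,15],0],[0.3,[0,0,0],0],[-1,[0,0,0],0],[-1,[0,0,0],0],[-1,[0,0,0],0],[-1,[0,0,0],0],[-1,[0,0,0],0],[-1,[0,0,0],0],[-1,[0,0,0],0]], "force": 110}}

```text
time: 15.7
tool_pos: [547.1, -187.9, 74.9]
tcp_rot: [179.2, 23.7, 157.5]
ft_force: [-5.4, 0.2, 7.0]
finger_gap: 14.4
grip_force: 108.8
```

```bash
cat > t.py <<'E'
from h import *
import json
MOUTH=np.array([574.8,230.7,130.])
def toolR(e): return R.from_euler("xyz",e,degrees=True)
def load(): 
    k=json.load(open("k.json")); return np.array(k["lip"]),R.from_matrix(k["Rt"]),R.from_matrix(k["R0"])
def Rphi(phi): _,_,R0=load(); return R0*R.from_rotvec([0,0,np.radians(phi)])
X,Y=[],[]
g=[]
for x in np.linspace(30,100,29):
    h=26.5 if x>=70 else 26.5+(70-x)/38*7.5
    H=30 if x>=70 else 30+(70-x)/38*18
    for y in np.linspace(-h,h,13): g.append([x-100,y,0])
    for z in np.linspace(0,H,9):
        g+= [[x-100,-h,z],[x-100,h,z]]
for x in np.linspace(-100,30,14):
    for y in (-34,0,34): g.append([x-100,y,0]); 
G=np.array(g,float)
def clear(phi,lip,mouth=None):
    m=MOUTH if mouth is None else mouth; _,Rt,_=load()
    P=(Rphi(phi)*Rt).apply(G)+np.array(lip)-m
    r=np.hypot(P[:,0],P[:,1]); z=P[:,2]
    dr=np.maximum(np.maximum(35-r,r-39),0); dz=np.maximum(z,0); d=np.hypot(dr,dz)
    return d.min()
def head(phi):
    _,Rt,_=load(); s=(Rphi(phi)*Rt).apply([1,0,0]); return np.degrees(np.arctan2(s[1],s[0])),np.degrees(-np.arcsin(s[2])),np.degrees(np.arcsin((Rphi(phi)*Rt).apply([0,1,0])[2]))
def best(phi,c=5):
    a=np.radians(head(phi)[0]); u=np.array([np.cos(a),np.sin(a),0]); v=np.array([-u[1],u[0],0]); b=None
    for d in range(-12,22,2):
        for e in range(-8,9,2):
            for dep in range(30,-40,-2):
                L=MOUTH+u*d+v*e+[0,0,-dep]
                if clear(phi,L)>=c:
                    if b is None or dep>b[0]: b=(dep,d,e,L)
                    break
    return b
def rows(knots,g=-1):
    """knots: (n, phi, lip); from present state"""
    off,Rt,R0=load(); st=sense(); p=np.array(st["tool_pos"]); r=toolR(st["tcp_rot"])
    phi=np.degrees((R0.inv()*r).as_rotvec()[2]); l=p+r.apply(off); out=[]
    print("now phi %.1f lip"%phi,l.round(1), "err", np.degrees((R0.inv()*r).as_rotvec()[:2]).round(1))
    for n,f,L in knots:
        f0,l0=phi,l.copy()
        for i in range(1,n+1):
            fi=f0+(f-f0)*i/n; li=l0+(np.array(L)-l0)*i/n
            t=round(float(np.radians(fi)-np.radians(phi)),3)
            rn=r*R.from_rotvec([0,0,t]); s=r.inv().apply(li-rn.apply(off)-p).round(1)
            p=p+r.apply(s); r=rn; phi=phi+np.degrees(t); l=p+r.apply(off); out.append([g,s.tolist(),t])
    for i in range(0,len(out),12): print(str(out[i:i+12]).replace(" ",""))
E
python3 - <<'E'
from t import *
st=sense(); r=toolR(st["tcp_rot"]); p=np.array(st["tool_pos"])
ty=r.as_matrix()[:,1]; print(ty)   # closing axis ~ tray y
h=np.array([-ty[1],ty[0],0])
x=np.array([ty[1],-ty[0],0]); x/=np.linalg.norm(x)
if x[0]<0: x=-x
print("heading",np.degrees(np.arctan2(x[1],x[0])))
Rt=np.column_stack([x,np.cross([0,0,1],x),[0,0,1]])
lip=np.array([661,-235,3.])*.5+.5*(np.array([530.5,-183,3])+140*x); print("lip",lip)
json.dump({"lip":r.inv().apply(lip-p).tolist(),"Rt":(r.inv()*R.from_matrix(Rt)).as_matrix().tolist(),"R0":r.as_matrix().tolist()},open("k.json","w"))
for f in (30,45,60,75,90,105,120,135,150,165,180,195):
    b=best(f); print(f,np.round(head(f)),b[:3] if b else None,b[3].round(1) if b else None)
for n in("top","side"):
    c=snapshot(n)
    for q in("can_mouth","can"): print(n,q,[w(c,r_["xyz"]).round(1) for r_ in pinpoint(q,c)][:1])
rows([(6,0,[lip[0],lip[1],165])])
E
```

```text
[0.37708768 0.92608505 0.01309028]
heading -22.155401879045765
lip [ 660.58150867 -235.39839927    3.        ]
30 [-49.   3.  11.] (-10, -12, -4) [564.  237.2 140. ]
45 [-63.   7.  16.] (-8, 18, 8) [590.2 218.4 138. ]
60 [-76.  11.  20.] (-8, 4, 6) [581.6 228.3 138. ]
75 [-89.  17.  22.] (-4, 16, 6) [581.1 214.8 134. ]
90 [-102.   22.   23.] (0, 16, 8) [579.3 213.4 130. ]
105 [-116.   28.   22.] (2, 10, 6) [575.9 219.1 128. ]
120 [-130.   34.   19.] (4, 6, 4) [574.  223.5 126. ]
135 [-146.   40.   15.] (4, 0, 4) [577.  227.4 126. ]
150 [-164.   44.   10.] (6, -2, 4) [577.8 227.4 124. ]
165 [177.  47.   5.] (10, -2, 2) [576.7 228.6 120. ]
180 [157.  47.  -1.] (10, -2, 0) [576.6 229.9 120. ]
195 [137.  46.  -7.] (8, -2, -2) [577.6 230.8 122. ]
top can_mouth [array([573.7, 230.3, 131.6])]
top can [array([575.7, 229.9,   1.1])]
side can_mouth [array([575.8, 226.6, 128.5])]
side can [array([572.8, 231.3,   1.5])]
now phi -0.0 lip [ 660.6 -235.4    3. ] err [ 0. -0.]
[[-1,[-10.8,0.4,-24.7],0.0],[-1,[-10.9,0.3,-24.8],0.0],[-1,[-10.8,0.4,-24.7],0.0],[-1,[-10.9,0.3,-24.7],0.0],[-1,[-10.8,0.4,-24.7],0.0],[-1,[-10.8,0.3,-24.8],0.0]]
```

Request:
{"method": "play_rows", "body": {"increments": [[-1,[-5,0,-12],0],[-1,[-11,0.5,-25],0],[-1,[-11,0.5,-25],0],[-1,[-11,0.5,-25],0],[-1,[-11,0,-25],0],[-1,[-11,0.5,-25],0],[-1,[-8,0,-18],0],[-1,[0,0,0],0]]}}

```text
time: 16.67
tool_pos: [548.2, -188.5, 247.8]
tcp_rot: [179.2, 23.9, 157.5]
ft_force: [0.9, -0.4, -4.9]
finger_gap: 14.5
grip_force: 108.2
```

Run:
```python
from t import *
print(sense()["grip_force"],sense()["joint_pos"].round(0))
rows([(2,5,[652,-215,170]),(10,30,[608,150,172]),(4,50,[590,222,158])])
c=snapshot("side")
for q in["tray_lip","tray_grip"]: print(q,[w(c,r["xyz"]).round().tolist() for r in pinpoint(q,c)])
```

```text
108.20178866386414 [-25. -19. 112.   2.  64. -94.]
now phi -0.0 lip [ 662.  -236.1  176.5] err [-0.  -0.3]
[[-1,[9.1,11.5,-0.5],0.044],[-1,[9.3,11.1,-0.4],0.044],[-1,[19.0,34.3,-7.0],0.044],[-1,[20.3,33.3,-7.1],0.043],[-1,[21.6,32.5,-7.0],0.044],[-1,[22.8,31.4,-7.0],0.043],[-1,[24.0,30.5,-7.0],0.044],[-1,[25.1,29.4,-7.1],0.044],[-1,[26.3,28.2,-7.0],0.043],[-1,[27.2,27.1,-7.0],0.044],[-1,[28.3,25.8,-7.1],0.043],[-1,[29.2,24.6,-7.0],0.044]]
[[-1,[16.9,14.5,-1.1],0.087],[-1,[17.5,12.9,-1.0],0.087],[-1,[18.0,11.4,-1.1],0.088],[-1,[18.2,9.7,-1.1],0.087]]
tray_lip [[663.0, -237.0, 173.0]]
tray_grip [[531.0, -183.0, 265.0], [618.0, -19.0, -1.0]]
```

Request:
{"method": "play_rows", "body": {"increments": [[-1,[9,11.5,-0.5],0.044],[-1,[9.5,11,-0.5],0.044],[-1,[19,34,-7],0.044],[-1,[20.5,33.5,-7],0.044],[-1,[21.5,32.5,-7],0.044],[-1,[23,31.5,-7],0.044],[-1,[24,30.5,-7],0.044],[-1,[25,29.5,-7],0.044],[-1,[26,28,-7],0.044],[-1,[27,27,-7],0.044],[-1,[20,18,-5],0.044],[-1,[10,9,-2.5],0.044]]}}

```text
time: 17.82
tool_pos: [518.7, 198.8, 240.2]
tcp_rot: [167.2, 19.6, 125.3]
ft_force: [0.6, 0.5, -6.8]
finger_gap: 14.7
grip_force: 108.8
```

Run:
```python
from t import *
print(sense()["grip_force"],sense()["joint_pos"].round(0))
rows([(8,52,[585,224,152])])
c=snapshot("side");cv2.imwrite("pics/d.png",c["color"][80:380,60:460,::-1])
for q in["tray_lip","tray_grip"]: print(q,[w(c,r["xyz"]).round().tolist() for r in pinpoint(q,c)])
```

```text
108.79526853561401 [ 27. -15. 109. -18.  71.  -7.]
now phi 30.1 lip [605.4 117.1 162. ] err [0.1 0.4]
[[-1,[11.9,10.2,-1.6],0.048],[-1,[12.2,9.5,-1.7],0.047],[-1,[12.4,9.0,-1.6],0.048],[-1,[12.6,8.4,-1.7],0.048],[-1,[12.8,7.7,-1.6],0.047],[-1,[13.0,7.1,-1.6],0.048],[-1,[13.2,6.6,-1.7],0.048],[-1,[13.2,5.8,-1.6],0.048]]
tray_lip []
tray_grip [[503.0, 210.0, 256.0], [574.0, 233.0, -1.0]]
```

View pics/d.png

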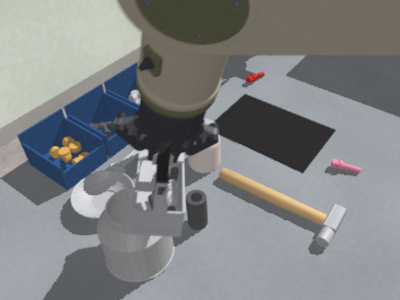

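Request:
{"method": "play_rows", "body": {"increments": [[-1,[12,10,-1.5],0.048],[-1,[12,9.5,-1.5],0.048],[-1,[12.5,9,-1.5],0.048],[-1,[12.5,8.5,-1.5],0.048],[-1,[13,7.5,-1.5],0.048],[-1,[13,7,-1.5],0.048],[-1,[13,6.5,-1.5],0.048],[-1,[13,6,-1.5],0.048],[-1,[0,0,0],0]]}}

```text
time: 18.72
tool_pos: [527.8, 316.4, 239.4]
tcp_rot: [160.7, 13.5, 103.1]
ft_force: [0.0, -0.6, -6.6]
finger_gap: 14.2
grip_force: 108.8
```

Run:
```python
from t import *
print(sense()["grip_force"],sense()["joint_pos"].round(0))
off,Rt,R0=load()
for f in(52,60,70,80,90,100,110,120,130,140,150,165):
    k={52:[585,224,150],60:[581.5,227,142]}.get(f)
def L(f):
    return [np.interp(f,[60,75,90,105,120,135,150,165],v) for v in([581,580,579,576,574.5,576,577,576.5],[226,217,215,219,223,227,227.5,228.5],[141,137,134,131,128,127,125,121])]
for f in range(55,166,10): print(f,round(clear(f,L(f)),1),end=" ")
print()
rows([(4,60,L(60)),]+[(2,f,L(f)) for f in range(74,165,14)])
c=snapshot("side"); t=snapshot("top")
for c in (c,t):
  for q in["tray_lip","tray_grip","can_mouth"]: print(q,[w(c,r["xyz"]).round().tolist() for r in pinpoint(q,c)])
```

```text
108.82061719894409 [ 38.  -2.  97. -21.  73.  26.]
55 7.7 65 7.6 75 7.4 85 7.9 95 8.2 105 7.8 115 7.4 125 6.9 135 6.2 145 5.5 155 5.8 165 5.9 
now phi 52.3 lip [587.1 220.3 152.6] err [0.2 0.2]
[[-1,[2.2,0.9,1.9],0.034],[-1,[2.2,0.8,1.9],0.033],[-1,[2.1,0.8,1.9],0.034],[-1,[2.1,0.6,1.9],0.033],[-1,[-4.6,8.5,2.1],0.122],[-1,[-4.8,9.0,2.1],0.123],[-1,[-2.0,9.3,1.3],0.122],[-1,[-2.0,9.4,1.3],0.122],[-1,[0.1,8.1,0.6],0.122],[-1,[-0.3,8.0,0.6],0.122],[-1,[0.1,8.0,0.7],0.122],[-1,[-0.2,8.0,0.7],0.123]]
[[-1,[0.5,8.7,0.5],0.122],[-1,[0.2,8.6,0.6],0.122],[-1,[-0.2,9.5,0.8],0.122],[-1,[-0.3,9.4,0.8],0.122],[-1,[-1.2,9.5,1.3],0.122],[-1,[-1.3,9.7,1.3],0.123]]
tray_lip []
tray_grip [[515.0, 330.0, 257.0]]
can_mouth [[575.0, 227.0, 130.0]]
tray_lip [[588.0, 221.0, 154.0]]
tray_grip [[518.0, 327.0, 254.0]]
can_mouth [[577.0, 229.0, 132.0]]
```

Request:
{"method": "play_rows", "body": {"increments": [[-1,[2,1,2],0.034],[-1,[2,1,2],0.034],[-1,[2,0.5,2],0.034],[-1,[2,0.5,2],0.034],[-1,[-4.5,8.5,2],0.122],[-1,[-5,9,2],0.122],[-1,[-2,9.5,1.5],0.122],[-1,[-2,9.5,1.5],0.122],[-1,[0,8,0.5],0.122]]}}

```text
time: 19.87
tool_pos: [575.8, 304.5, 245.9]
tcp_rot: [156.6, -2.9, 62.9]
ft_force: [-0.6, 0.1, -6.5]
finger_gap: 14.4
grip_force: 108.8
```

```bash
cat >> t.py <<'E'
def L(f):
    return [np.interp(f,[60,75,90,105,120,135,150,165],v) for v in([581,580,579,576,574.5,576,577,576.5],[226,217,215,219,223,227,227.5,228.5],[141,137,134,131,128,127,125,121])]
E
python3 - <<'E'
from t import *
print(sense()["joint_pos"].round(0),sense()["joint_efforts"].round(1))
rows([(2,f,L(f)) for f in range(112,169,14)])
E
```

```text
[ 34.   3.  92. -20.  72.  65.] [  0.7 -59.  -55.2  -3.2  -2.3  -2.8]
now phi 95.3 lip [579.2 214.7 135.3] err [0.1 0.1]
[[-1,[0.5,8.1,1.5],0.145],[-1,[-0.1,7.9,1.4],0.146],[-1,[0.3,8.5,0.6],0.122],[-1,[0.0,8.4,0.7],0.122],[-1,[0.2,9.2,0.6],0.122],[-1,[-0.0,9.1,0.6],0.122],[-1,[-0.9,9.7,1.2],0.122],[-1,[-1.0,9.8,1.1],0.123],[-1,[-1.6,9.6,1.2],0.122],[-1,[-1.6,9.6,1.3],0.122]]
```

Request:
{"method": "play_rows", "body": {"increments": [[-1,[0.5,8,1.3],0.122],[-1,[0,8,1.3],0.122],[-1,[0.3,8.5,0.7],0.122],[-1,[0,8.5,0.7],0.122],[-1,[0,9,0.6],0.122],[-1,[0,9,0.6],0.122],[-1,[-0.5,9.5,1],0.122],[-1,[-1,9.5,1],0.122],[-1,[-1.5,9.5,1.2],0.122],[-1,[0,0,0],0]]}}

```text
time: 20.7
tool_pos: [613.5, 240.9, 262.1]
tcp_rot: [171.5, -22.1, 1.0]
ft_force: [-0.9, 0.4, -4.4]
finger_gap: 14.3
grip_force: 109.4
```

Run:
```python
from t import *
print(sense()["joint_pos"].round(0),sense()["joint_efforts"].round(1))
off,Rt,R0=load(); 
rows([(1,165,L(165))])
c=snapshot("side"); t=snapshot("top")
a=cv2.resize(c["color"][130:350,120:330],(400,420)); b=cv2.resize(t["color"][140:270,80:220],(400,420))
cv2.imwrite("pics/e.png",np.hstack([a,b])[:,:,::-1])
for c in (c,t):
  for q in["tray_lip","bolt0","can"]: print(q,[(w(c,r["xyz"]).round().tolist(),round(r["p"],2)) for r in pinpoint(q,c)])
```

```text
[ 26.   1.  92. -18.  71. 120.] [ -0.3 -57.6 -55.9  -2.7  -2.7   2.5]
now phi 158.3 lip [579.  225.4 124.7] err [ 0.1 -0. ]
[[-1,[-4.5,6.3,2.0],0.117]]
tray_lip [([581.0, 221.0, 126.0], 0.83), ([650.0, 233.0, 195.0], 0.71), ([610.0, 221.0, 174.0], 0.66)]
bolt0 [([582.0, 240.0, 137.0], 0.86), ([608.0, 221.0, 175.0], 0.85), ([354.0, -172.0, 10.0], 0.61), ([704.0, -353.0, 6.0], 0.5), ([625.0, 241.0, 193.0], 0.47)]
can [([571.0, 231.0, -1.0], 0.8)]
tray_lip [([579.0, 226.0, 128.0], 0.71)]
bolt0 [([609.0, 235.0, 173.0], 0.7), ([701.0, -357.0, 10.0], 0.63), ([597.0, 223.0, 162.0], 0.56), ([351.0, -170.0, 10.0], 0.51), ([566.0, 242.0, 116.0], 0.49)]
can [([574.0, 233.0, 8.0], 0.71)]
```

View pics/e.png

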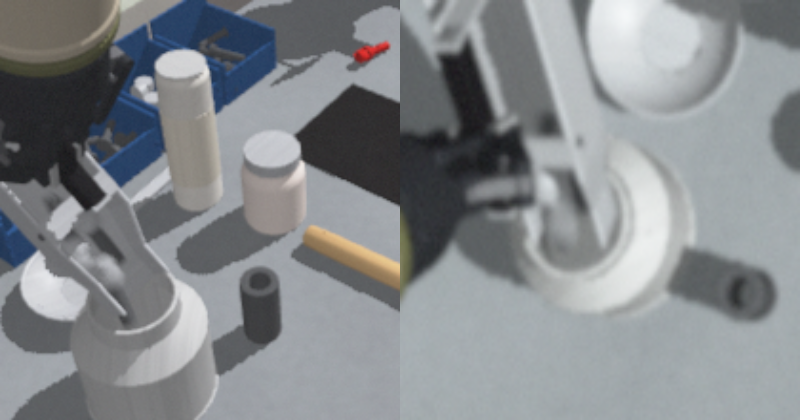

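Bolts are sliding out of the spout into the neck (about (115,290) in the left half). I'll finish the turn and wait.

Request:
{"method": "play_rows", "body": {"increments": [[-1,[-4,6,2],0.115],[-1,[0,0,0],0],[-1,[0,0,0],0],[-1,[0,0,0],0],[-1,[0,0,0],0],[-1,[0,0,0],0],[-1,[0,0,0],0],[-1,[0,0,0],0],[-1,[0,0,0],0]]}}

```text
time: 21.85
tool_pos: [610.1, 236.6, 259.2]
tcp_rot: [174.1, -22.9, -5.6]
ft_force: [-0.0, -0.0, -3.5]
finger_gap: 14.1
grip_force: 109.7
```

Run:
```python
from t import *
print(sense()["joint_pos"].round(0))
rows([(1,165,L(165))])
c=snapshot("side"); t=snapshot("top")
a=cv2.resize(c["color"][130:350,120:330],(400,420)); b=cv2.resize(t["color"][140:270,80:220],(400,420))
cv2.imwrite("pics/f.png",np.hstack([a,b])[:,:,::-1])
for c in (c,t):
  for q in["tray_lip","bolt0","can"]: print(q,[(w(c,r["xyz"]).round().tolist(),round(r["p"],2)) for r in pinpoint(q,c)])
```

```text
[ 26.   0.  93. -18.  71. 126.]
now phi 164.5 lip [576.6 230.2 120.8] err [0.2 0.1]
[[-1,[0.1,2.4,-0.0],0.009]]
tray_lip [([577.0, 226.0, 123.0], 0.6), ([644.0, 232.0, 193.0], 0.45)]
bolt0 [([356.0, -173.0, 10.0], 0.76), ([701.0, -358.0, 6.0], 0.43)]
can [([574.0, 233.0, 1.0], 0.8)]
tray_lip [([575.0, 230.0, 122.0], 0.59), ([577.0, 230.0, 5.0], 0.56)]
bolt0 [([356.0, -168.0, 15.0], 0.73), ([701.0, -357.0, 3.0], 0.52), ([552.0, 235.0, 29.0], 0.45), ([543.0, 242.0, 31.0], 0.41)]
can [([576.0, 229.0, 6.0], 0.78)]
```

View pics/f.png

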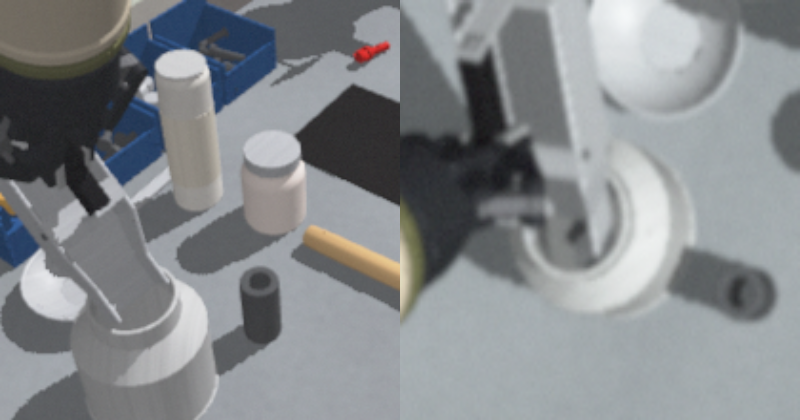

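The tray is empty and the wrist force fell from 6.6 to 3.5 N, which matches four bolts. Now I'll lift clear and turn back.

Run:
```python
from t import *
rows([(3,165,[577,230,195]),(21,22,[595,170,195])])
```

```text
now phi 164.5 lip [576.6 230.2 120.8] err [0.2 0.1]
[[-1,[9.7,2.6,-22.6],0.003],[-1,[9.8,2.6,-22.6],0.003],[-1,[9.7,2.5,-22.7],0.003],[-1,[0.7,-7.3,0.7],-0.119],[-1,[0.4,-7.1,0.7],-0.119],[-1,[0.1,-7.1,0.8],-0.119],[-1,[-0.3,-7.0,0.7],-0.118],[-1,[-0.6,-7.1,0.7],-0.119],[-1,[-1.0,-7.2,0.7],-0.119],[-1,[-1.3,-7.2,0.7],-0.119],[-1,[-1.6,-7.4,0.8],-0.119],[-1,[-1.9,-7.5,0.7],-0.119]]
[[-1,[-2.2,-7.7,0.7],-0.119],[-1,[-2.4,-7.9,0.7],-0.118],[-1,[-2.7,-8.3,0.7],-0.119],[-1,[-2.8,-8.5,0.8],-0.119],[-1,[-3.1,-8.8,0.7],-0.119],[-1,[-3.1,-9.2,0.7],-0.119],[-1,[-3.2,-9.5,0.7],-0.119],[-1,[-3.2,-9.8,0.8],-0.119],[-1,[-3.2,-10.1,0.7],-0.118],[-1,[-3.2,-10.5,0.7],-0.119],[-1,[-3.1,-10.9,0.7],-0.119],[-1,[-3.0,-11.1,0.7],-0.119]]
```

Request:
{"method": "play_rows", "body": {"increments": [[-1,[9.5,2.5,-22.5],0],[-1,[9.5,2.5,-22.5],0],[-1,[9.5,2.5,-22.5],0],[-1,[0.5,-7,0.5],-0.119],[-1,[0.5,-7,0.5],-0.119],[-1,[0,-7,0.5],-0.119],[-1,[-0.5,-7,0.5],-0.119],[-1,[-0.5,-7,0.5],-0.119],[-1,[-1,-7,0.5],-0.119],[-1,[-1.5,-7,0.5],-0.119],[-1,[-1.5,-7.5,0.5],-0.119],[-1,[-2,-7.5,0.5],-0.119]]}}

```text
time: 23.25
tool_pos: [588.5, 287.3, 311.3]
tcp_rot: [157.1, -5.8, 56.1]
ft_force: [-0.6, -0.8, -3.4]
finger_gap: 13.9
grip_force: 109.8
```

Request:
{"method": "play_rows", "body": {"increments": [[-1,[-2,-7.5,0.5],-0.119],[-1,[-2.5,-8,0.5],-0.119],[-1,[-2.5,-8.5,0.5],-0.119],[-1,[-3,-8.5,0.5],-0.119],[-1,[-3,-9,0.5],-0.119],[-1,[-3,-9,0.5],-0.119],[-1,[-3,-9.5,0.5],-0.119],[-1,[-3,-10,0.5],-0.119],[-1,[-3,-10,0.5],-0.119],[-1,[-3,-10.5,0.5],-0.119],[-1,[-3,-11,0.5],-0.119],[-1,[-3,-11,0.5],-0.119]]}}

```text
time: 24.25
tool_pos: [495.9, 243.5, 273.6]
tcp_rot: [170.4, 21.6, 134.9]
ft_force: [-1.0, -0.2, -3.3]
finger_gap: 14.0
grip_force: 109.8
```

Run:
```python
from t import *
print(sense()["joint_pos"].round(0),sense()["ft_force"])
rows([(12,0,[640,-190,180]),(3,0,[650,-235,150])])
```

```text
[ 33. -14. 105. -19.  76. -11.] [-0.96831857 -0.16821616 -3.31044232]
now phi 21.0 lip [592.7 170.7 198.6] err [-0.   0.1]
[[-1,[-21.8,-22.4,7.1],-0.03],[-1,[-21.2,-23.1,7.0],-0.031],[-1,[-20.5,-23.7,7.1],-0.03],[-1,[-19.9,-24.4,7.1],-0.031],[-1,[-19.2,-24.9,7.1],-0.03],[-1,[-18.5,-25.6,7.0],-0.031],[-1,[-17.8,-26.0,7.1],-0.03],[-1,[-17.1,-26.7,7.1],-0.031],[-1,[-16.4,-27.1,7.1],-0.03],[-1,[-15.6,-27.6,7.0],-0.031],[-1,[-14.8,-28.1,7.1],-0.03],[-1,[-14.0,-28.5,7.1],-0.031]]
[[-1,[-4.1,-12.8,12.5],0.0],[-1,[-4.1,-12.8,12.5],0.0],[-1,[-4.1,-12.7,12.5],0.0]]
```

Request:
{"method": "play_rows", "body": {"increments": [[-1,[-22,-22.5,7],-0.031],[-1,[-21,-23,7],-0.031],[-1,[-20.5,-23.5,7],-0.031],[-1,[-20,-24.5,7],-0.031],[-1,[-19,-25,7],-0.031],[-1,[-18.5,-25.5,7],-0.031],[-1,[-18,-26,7],-0.031],[-1,[-17,-26.5,7],-0.031],[-1,[-16.5,-27,7],-0.031],[-1,[-15.5,-27.5,7],-0.031],[-1,[-15,-28,7],-0.031],[-1,[-14,-28.5,7],-0.031]]}}

```text
time: 25.25
tool_pos: [525.8, -143.8, 253.3]
tcp_rot: [179.2, 23.6, 157.6]
ft_force: [0.5, 0.2, -3.2]
finger_gap: 14.4
grip_force: 109.7
```

Run:
```python
from t import *
rows([(6,0,[649,-235,60]),(3,0,[649,-235,14])])
```

```text
now phi -0.1 lip [ 639.3 -191.2  181.3] err [0.  0.1]
[[-1,[4.2,-6.4,20.1],0.0],[-1,[4.2,-6.3,20.2],0.001],[-1,[4.1,-6.4,20.1],-0.0],[-1,[4.2,-6.4,20.2],0.0],[-1,[4.2,-6.5,20.1],0.0],[-1,[4.2,-6.3,20.2],0.001],[-1,[6.1,-0.2,14.0],-0.0],[-1,[6.1,-0.2,14.1],-0.0],[-1,[6.2,-0.2,14.0],-0.0]]
```

Request:
{"method": "play_rows", "body": {"increments": [[-1,[4.2,-6.4,20.1],0],[-1,[4.2,-6.4,20.1],0],[-1,[4.2,-6.4,20.1],0],[-1,[4.2,-6.4,20.1],0],[-1,[4.2,-6.4,20.1],0],[-1,[4.2,-6.4,20.1],0],[-1,[6,0,14],0],[-1,[6,0,14],0],[-1,[4,0,10],0],[-1,[0,0,0],0],[-1,[0,0,0],0]]}}

```text
time: 26.17
tool_pos: [535.7, -185.0, 90.1]
tcp_rot: [179.2, 23.5, 157.5]
ft_force: [-0.3, 0.8, -3.2]
finger_gap: 14.4
grip_force: 109.6
```

Run:
```python
from t import *
print(sense()["ft_force"])
s=snapshot("side")
for q in["tray_lip","tray_grip","tray"]: print(q,[(w(s,r["xyz"]).round().tolist(),round(r["p"],2)) for r in pinpoint(q,s)])
rows([(1,0,[649,-235,10]),(5,0,[649,-235,3])])
```

```text
[-0.30593014  0.76576537 -3.2091921 ]
tray_lip [([650.0, -231.0, 16.0], 0.88)]
tray_grip [([517.0, -177.0, 107.0], 0.95)]
tray [([556.0, -189.0, 14.0], 0.8), ([713.0, 13.0, 1.0], 0.41)]
now phi -0.0 lip [ 650.7 -233.1   20.5] err [-0. -0.]
[[-1,[4.9,-2.6,9.2],0.0],[-1,[0.6,-0.0,1.3],0.0],[-1,[0.5,-0.0,1.3],0.0],[-1,[0.6,-0.0,1.3],0.0],[-1,[0.6,-0.0,1.3],0.0],[-1,[0.6,-0.0,1.2],0.0]]
```

Request:
{"method": "play_rows", "body": {"increments": [[-1,[3,0,7],0],[-1,[1,0,2.5],0],[-1,[1,0,2.5],0],[-1,[0.5,0,1.5],0],[-1,[0,0,0],0],[-1,[0,0,0],0]]}}

```text
time: 26.87
tool_pos: [536.4, -185.1, 75.8]
tcp_rot: [179.2, 23.5, 157.5]
ft_force: [0.2, 0.0, -3.6]
finger_gap: 14.1
grip_force: 110.1
```

Request:
{"method": "play_rows", "body": {"increments": [[-1,[0.5,0,1],0],[-1,[0.5,0,1],0],[-1,[0.5,0,1],0],[-1,[0,0,0],0],[-1,[0,0,0],0]]}}

```text
time: 27.28
tool_pos: [537.9, -185.8, 74.9]
tcp_rot: [179.2, 23.8, 157.5]
ft_force: [-3.9, 2.2, 6.9]
finger_gap: 14.3
grip_force: 111.9
```

Contact with the mat. I'll release and retreat along the tool axis.

Request:
{"method": "play_rows", "body": {"increments": [[0,[0,0,0],0],[0,[0,0,0],0],[0.3,[0,0,0],0],[0.3,[0,0,0],0],[0.3,[0,0,0],0],[0.3,[0,0,-10],0],[0.3,[0,0,-25],0],[0.3,[0,0,-35],0],[0.3,[0,0,-35],0],[0.3,[0,0,-30],0],[0.3,[0,0,0],0],[0.3,[0,0,0],0]]}}

```text
time: 28.28
tool_pos: [486.9, -166.8, 199.4]
tcp_rot: [179.2, 23.9, 157.5]
ft_force: [0.6, 0.2, -0.2]
finger_gap: 55.4
grip_force: 0.0
```

Run:
```python
from t import *
s=snapshot("side"); t=snapshot("top")
for c in(s,t):
  for q in["tray_lip","tray_grip","tray","can","bolt0"]: print(q,[(w(c,r["xyz"]).round().tolist(),round(r["p"],2)) for r in pinpoint(q,c)])
a=cv2.resize(s["color"][100:390,130:430],(400,387)); b=cv2.resize(t["color"][120:330,100:420],(400,387))
cv2.imwrite("pics/g.png",np.hstack([a,b])[:,:,::-1])
```

```text
tray_lip [([650.0, -232.0, -0.0], 0.65)]
tray_grip [([521.0, -179.0, 93.0], 0.56)]
tray [([557.0, -190.0, 1.0], 0.85)]
can [([572.0, 234.0, 1.0], 0.87)]
bolt0 [([703.0, -356.0, 7.0], 0.59), ([355.0, -171.0, 12.0], 0.55), ([716.0, 188.0, -3.0], 0.54), ([573.0, 229.0, 130.0], 0.53)]
tray_lip [([650.0, -234.0, 5.0], 0.65)]
tray_grip [([518.0, -177.0, 88.0], 0.68), ([590.0, 250.0, 13.0], 0.16)]
tray [([557.0, -192.0, 1.0], 0.6), ([529.0, 120.0, 4.0], 0.56), ([574.0, 229.0, 131.0], 0.41)]
can [([575.0, 230.0, 6.0], 0.58)]
bolt0 [([590.0, 249.0, 9.0], 0.72), ([545.0, 244.0, 29.0], 0.55), ([548.0, 233.0, 29.0], 0.54), ([704.0, -356.0, 7.0], 0.53), ([517.0, -182.0, 90.0], 0.31)]
```

View pics/g.png

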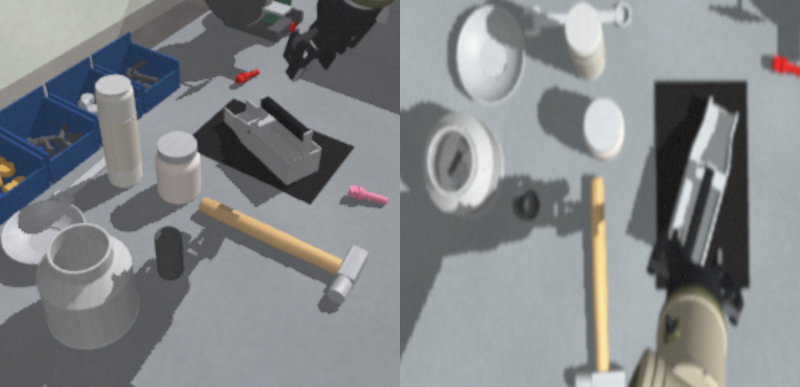

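The tray is flat on the mat and empty, and the bolts are in the can (pixel (455,165)). The can and the bystanders have not moved, and the gripper is clear.

```bash
python3 -c "
from bench import *
print(hand_in())"
```

```text
the job is handed in; nothing more can be done
None
```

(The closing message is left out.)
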